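Change the drill bush in the bench jig and hold it short of its lock

ROBOT

A 6-joint arm with a two-finger parallel gripper is mounted at the origin on a cart in front of the work surface, level with it; the furniture and walls round the work are solid. World frame = base frame: x ahead of the robot, y to its left, z up, the work surface at z = 0. Lengths are in mm, angles in rad, forces in N, time in s.
With the tool pointing down it reaches from about 275 to 1000 mm from the base axis. Payload 8.4 kg.
Tool frame: the origin (TCP) lies midway between the tips of the shut fingers; the grasp point (between the pads) lies 19 mm behind it; z points along the fingers, y is the line along which they close (so a half turn about z gives the same grasp; the last joint's range is limited). The gripper opens to 85 mm and grips with 20 to 120 N. Pads are 22 mm wide; open, the fingers measure 114 mm over their backs; the gripper's body (76 mm by 85 mm) begins 54 mm behind the grasp point. The pads swing forward as they close: fully open they stand 13 mm farther back than shut.
Start: joints at [-1.201, 0.353, 1.633, -0, 1.155, -0.002], TCP at [227.057, -582.3, 231.281] pointing down, gripper open.
Joint ranges: [-2.63, 2.63], [-0.92, 2.1], [0.06, 2.66], [-1.3, 4.44], [0, 2.69], [-3.02, 3.02]. Speed limits (rad/s): [2.22, 2.22, 2.79, 3.14, 3.14, 3.14].

INTERFACE

Orientations are given as [roll, pitch, yaw] about the fixed x, y, z axes, in that order (R = Rz(yaw) Ry(pitch) Rx(roll)).
In Python, from rig import r, imaging gives the robot as it stands. The module is installed in compiled form; this text tells all that it offers.
- The arm moves only by the tool arm_command, never from a script. Its argument "deltas" is a list of rows, each an object of numbers: "hand": the finger opening in mm, from 0 to 85.4; "tx", "ty", "tz": the shift along the tool's x, y, z in mm; "wx", "wy", "wz": the turn, a rotation vector about the tool's x, y, z in rad. A call has 1 to 8 rows; each row shifts and turns the commanded pose from where the row before left it, along the tool's axes as they then stand; what a row does not reach is not made up. A row lasts 1/8 s, in which the tool goes at most 62.5 mm and 10.7 degrees, less where a joint would pass 70% of its speed; a pose out of reach is approached as far as the arm can. A call with a gripper value outside its range is refused whole. The fingers move at their own pace and stop on an object; "squeeze" is the grip in N (left out, the last holds). Time passes only in rows, so rows that do not move let the fingers close. It gives the time, the measured TCP pose, the force, the opening and the grip force at its end, in the units of the state.
- r.sense(): the state, without advancing time (a new reading comes with each control period).
- imaging.grab_frame(name): name is "side" or "top"; returns a dict with "image" (400x640x3 uint8, red, green, blue), "mtx" (3x3 intrinsics, pixels), "world_to_cam" (4x4, takes a point from world to camera coordinates). Camera axes: x right, y up, looking along -z (the intrinsics and any distortion apply to the point x, -y, -z); pixel columns grow to the right and rows downward; lengths in mm; the calibration is good to about 2 mm. A picture is of the moment at which its call begins. There is no depth.
- r.sign_off(): hands the job in; it is judged then, once.
The state is a dict: "clock": time; "qpos": joint angles; "qvel": joint speeds; "joint_efforts": joint torques, N m; "eef_pos": TCP position; "tcp_rot": TCP orientation; "contact_force": force on the tool from outside, world axes, zero at the start; "wrist_torque": the same for the moment, N m; "opening": opening from 0.0 (shut) to 1.0 (fully open); "grasp_force": force on a finger pad.
Only numpy, scipy, OpenCV 4.12 (cv2) and the standard library are available. Lean on these libraries where they do the work, as an engineer would, in place of code of your own. Each camera call takes 0.05 s, during which the arm holds its last target. There are 200 camera calls.

TASK

Pilot drilling is finished, so change the jig over: turn the small-bore bush anticlockwise out from under the two lock screws, lift it out and slide it right down on the empty peg of the matching thin-peg row of the bush rack. Then take the large-bore bush off its thick peg, seat it fully down in the jig with its lugs between the lock screws, and turn it clockwise until its lugs point along the engraved half-way line, half way to the lock and well before the spring plunger clicks. Finish while still holding it there by its collar, so that I can try the gap under the screw heads with feeler gauges before it locks; leave the spare bush on its own peg.

Things in the scene. Friction and masses are not known exactly. Their poses are not given: they have to be found in the camera images.
- jig: Drilling jig fixed to the bench: steel base 140 x 136 mm, aluminium bush plate (110 mm along its x, 126 mm along its y, top face 65 mm above the bench) on two cheeks, a pale timber rail under the plate jutting out at both x ends. Origin: centre of the underside, on the axis of the bush hole. A bush's lugs enter along the jig's x, either way round, within about 25 degrees
- liner_mouth (a point): centre of the mouth of the jig's steel liner, on the plate's top face; hole 32 mm diameter, 28 mm deep, mouth chamfered to 38 mm. Axes as the jig's
- lock_screw (a point): top centre of one of the two lock screws, which stand 36 mm from the liner's axis at y = +36 (this one) and y = -36 mm of the jig: shoulder 8 mm diameter, head 22 mm diameter, its underside 8.5 mm and top 13.5 mm above the plate. Turning a seated bush clockwise (from above) brings its lugs under both heads from about 30 degrees after entry
- plunger (a joint): travel (m) of the spring plunger's ball, 0 = out, 0.005 = pressed in; its block (17 x 12 mm, 9 mm high over the plate) stands at x = -22, y = -37 mm of the jig. A lug meets the ball about 70 degrees clockwise from entry and clicks home at 90
- half_mark: two black engraved lines on the plate, either side of the liner, in line through its centre. Its x axis runs along them: 45 degrees clockwise (from above) from the jig's x. Origin: centre of the liner, on the plate's top face
- pilot_bush: small-bore steel bush, in the jig at the start, lugs 38 to 55 degrees clockwise of the jig's x (under the screws, not clicked, loose to turn). Origin: centre of its foot; z up its axis; x along its two lugs (same after half a turn). Shank 30 mm diameter, 28 mm long, foot chamfered. Bore 14 mm right through. 0.33 kg. Seated, its lugs rest on the plate and its foot is 28 mm below the plate's top
- pilot_bush_collar (a point): middle of the pilot bush's knurled round collar, 47 mm above its foot: the place to grip. All three bushes are alike outside: collar 40 mm diameter, 34 to 62 mm above the foot; below it two facing lugs 6 mm thick (28 to 34 mm above the foot), reaching 30 mm from the axis, each 88 degrees wide with an engraved line
- full_bush: large-bore steel bush, on a peg of the thick row at the start, at any turn about its axis. Outside shape, size, origin and axes as the pilot bush, but its bore is 22 mm; 0.27 kg
- spare_bush: another small-bore bush just like the pilot bush, on the -y peg of the thin row; stays there
- thin_row: row of the bush rack with the thin pegs: wooden batten 66 x 190 mm, 18 mm thick, fixed to the bench, with two upright wooden pegs 10 mm in diameter and 42 mm high above the batten (tapered over the last 6 mm), 104 mm apart along its y. Origin: centre of the underside
- thin_row_left (a point): foot of the empty thin peg (at the thin batten's +y end), on the batten's top face
- thick_row: the same batten with thick pegs, 18 mm in diameter; the large-bore bush stands on the peg at its -y end, foot on the batten; the +y peg is empty and too thick for a 14 mm bore. Origin: centre of the underside
Mind the look-alikes: they are no part of the job. What is shaped like the pilot_bush but black, orange or turquoise is not meant.

How it is judged:
By the outcome, as a careful person would: the job done as asked, in the order asked, and still so for the second after the job is handed in, while the arm keeps its last pose, push and grip.
It also fails if it takes over 58 s, if anything falls off the work surface, if the arm or the gripper's body presses on something with over 40 N, if the wrist force passes 120 N, or if a joint passes its speed limit or range.

## Working session

There is one attempt and no reset: what is moved stays moved. The work goes in short steps, Python scripts to look and compute and a tool call to move; the robot and the scene stay as the last step left them, time stands still between calls to the robot, and variables do not carry over. Pictures are saved under pics/ and viewed, at most 10 in all, crops included, and the job is handed in when it is done.

Besides the shell and the picture viewer there is one more tool, called after "Request:" as a command line: name --argument value ..., lists and objects as JSON in quotes. arm_command: Moves the arm, as the interface text tells. Its arguments: {"type":"object","properties":{"deltas":{"type":"array"},"squeeze":{"type":"number"}},"required":["deltas"]}

```bash
mkdir -p pics
cat > h.py <<'E'
import numpy as np, cv2
from rig import r, imaging
def grab(n,name):
    f=imaging.grab_frame(name); cv2.imwrite(f'pics/{n}.png',f['image'][:,:,::-1]); np.savez(f'pics/{n}.npz',**f); return f
def load(n): return dict(np.load(f'pics/{n}.npz'))
def ray(f,u,v):
    T=f['world_to_cam']; R=T[:3,:3]; c=-R.T@T[:3,3]; K=f['mtx']
    d=np.array([(u-K[0,2])/K[0,0],-(v-K[1,2])/K[1,1],-1.]); return c,R.T@d
def at(f,u,v,z):
    c,d=ray(f,u,v); return (c+d*(z-c[2])/d[2]).round(1)
def pix(f,p):
    q=f['world_to_cam']@np.r_[p,1]; K=f['mtx']; return np.array([K[0,0]*q[0]/-q[2]+K[0,2],K[1,1]*-q[1]/-q[2]+K[1,2]]).round(1)
def crop(n,x0,y0,x1,y1,k,out):
    i=cv2.imread(f'pics/{n}.png')[y0:y1,x0:x1]; cv2.imwrite(f'pics/{out}.png',cv2.resize(i,None,fx=k,fy=k,interpolation=cv2.INTER_CUBIC))
E
python3 - <<'E'
from h import *
a=grab('t0','top'); b=grab('s0','side')
s=r.sense(); print(s)
for f in (a,b): print({k:v for k,v in f.items() if k!='image'})
i=np.vstack([a['image'],b['image']])[:,:,::-1]
cv2.imwrite('pics/both.png',cv2.resize(i,None,fx=.75,fy=.75,interpolation=cv2.INTER_AREA))
E
```

```text
{'clock': 0.1, 'qpos': array([-1.20139346e+00,  3.53574236e-01,  1.63406296e+00, -1.40046803e-05,
        1.15517966e+00, -2.41279131e-03]), 'qvel': array([-0.00117246, -0.00186672, -0.00145316, -0.00028823,  0.00115984,
        0.00195182]), 'joint_efforts': array([-4.45176929e-04, -6.06354833e+01, -3.42819393e+01, -7.20549679e-05,
        4.00687059e-03, -2.09896567e-07]), 'eef_pos': array([ 226.90332477, -581.90415185,  230.63828662]), 'tcp_rot': array([-3.14036843e+00,  9.85173638e-06,  3.71821326e-01]), 'contact_force': array([ 0.43430999,  0.31170372, -0.39317567]), 'wrist_torque': array([0.03149931, 0.04987516, 0.02945805]), 'grasp_force': 0.0, 'opening': 0.9987962855356556}
{'mtx': array([[363.79209852,   0.        , 318.02427125],
       [  0.        , 363.79209852, 200.93316637],
       [  0.        ,   0.        ,   1.        ]]), 'world_to_cam': array([[-1.91685685e-02, -9.99802026e-01, -5.33608849e-03,
         2.04774533e+01],
       [ 9.82966633e-01, -1.98209554e-02,  1.82712146e-01,
        -5.44547953e+02],
       [-1.82781740e-01, -1.74286665e-03,  9.83151971e-01,
        -9.57900348e+02],
       [ 0.00000000e+00,  0.00000000e+00,  0.00000000e+00,
         1.00000000e+00]])}
{'mtx': array([[384.45890383,   0.        , 323.86778424],
       [  0.        , 384.45890383, 201.94940705],
       [  0.        ,   0.        ,   1.        ]]), 'world_to_cam': array([[ 9.99931452e-01, -9.55409108e-03,  6.76830409e-03,
        -5.43930675e+02],
       [-3.52542990e-05,  5.75604753e-01,  8.17728052e-01,
        -7.15505130e+01],
       [-1.17085163e-02, -8.17672238e-01,  5.75564959e-01,
        -8.92182569e+02],
       [ 0.00000000e+00,  0.00000000e+00,  0.00000000e+00,
         1.00000000e+00]])}
```

View pics/t0.png

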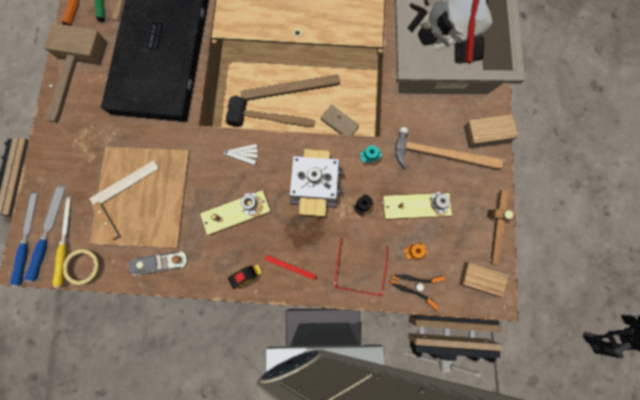

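View pics/s0.png

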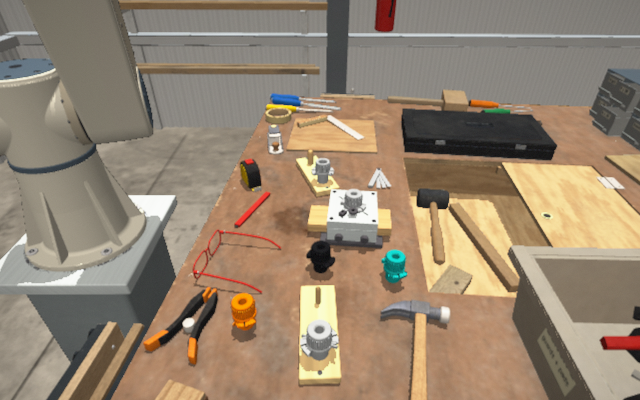

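The top view shows the jig at (315,178), with a bush on each of the two battens: left at (249,203) and right at (441,203). The bushes coloured turquoise (372,154), black (364,204) and orange (416,251) are decoys. I need an enlarged crop to tell which row is thin and which is thick.

Run:
```python
from h import *
t=cv2.imread('pics/t0.png'); s=cv2.imread('pics/s0.png')
R=lambda i,x,y,w,h,W,H: cv2.resize(i[y:y+h,x:x+w],(W,H),interpolation=cv2.INTER_CUBIC)
top=np.hstack([R(t,196,180,80,60,400,300),R(t,380,175,80,60,400,300)])
bot=np.hstack([R(s,290,140,60,60,300,300),R(s,290,280,60,110,164,300),R(t,280,145,72,64,336,300)])
cv2.imwrite('pics/c1.png',np.vstack([top,bot]))
```

```text
(no output)
```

View pics/c1.png

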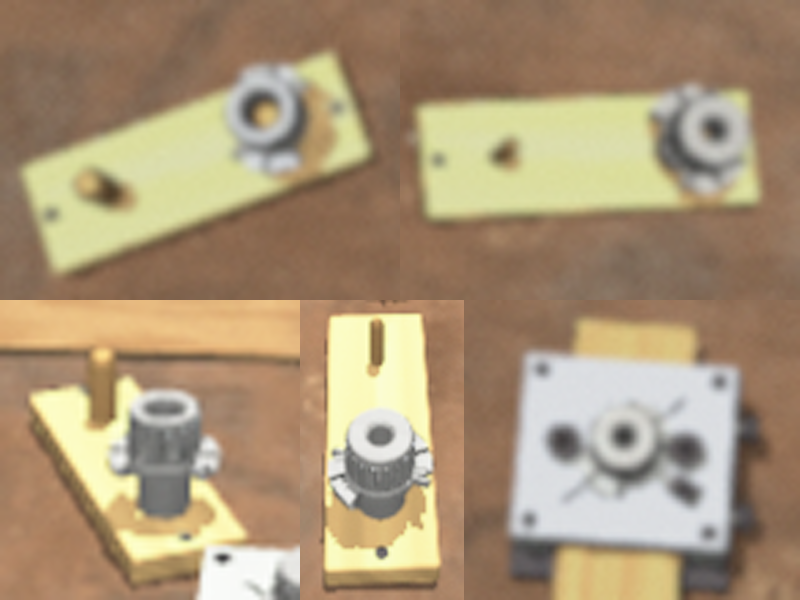

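Left batten (top view): the bush has a large bore with the peg visible in it, and the empty peg is stout, so this is the **thick row** and its bush at (249,202) is full_bush. Right batten: the bush has a small bore and the empty peg at (401,206) is slim, so this is the **thin row** with the spare at (443,201). The pilot is in the jig at (314,174), and its lugs lie near the engraved line.

Run:
```python
from h import *
f=load('t0');s=load('s0')
J=lambda u,v:(280+(u-464)/4.667,145+(v-300)/4.6875)
L=lambda u,v:(196+u/5,180+v/5)
Rr=lambda u,v:(380+(u-400)/5,175+v/5)
def show(n,l,z,m):
    P=np.array([at(f,*m(*p),z) for p in l]); print(n,P[:,:2].tolist(),'mean',P[:,:2].mean(0).round(1)); return P
P=show('plate',[(527,353),(737,368),(727,550),(511,537)],65,J)
for a,b in((0,1),(1,2),(2,3),(3,0)): d=P[b]-P[a]; print(np.hypot(*d[:2]).round(1),np.degrees(np.arctan2(d[1],d[0])).round(1))
show('screws',[(565,443),(687,447)],78.5,J); show('pilot',[(625,437)],99,J)
show('lines',[(565,500),(685,400)],65,J)
for n,m,l,b,p in(('thick',L,[(22,170),(332,50),(372,155),(57,275)],(266,112),(90,182)),('thin',Rr,[(416,103),(748,92),(760,202),(428,218)],(715,130),(512,152))):
    P=show(n,l,18,m); 
    for a,b_ in((0,1),(1,2)): d=P[b_]-P[a]; print(np.hypot(*d[:2]).round(1),np.degrees(np.arctan2(d[1],d[0])).round(1))
    c=P.mean(0)[:2]; e=((P[0]+P[3])-(P[1]+P[2]))[:2]; e/=np.hypot(*e); print(' pegs by batten +y,-y',(c+52*e).round(1),(c-52*e).round(1))
    show(' bush',[b],80,m); show(' peg',[p],60,m)
print('side thinpeg',at(s,317.8,288,60),at(s,317.1,305.7,18))
S=lambda u,v:(290+u/5,140+v/5-60)
print('side bush full', at(s,290+165/5,140+(405-300)/5,80), 'thickpeg',at(s,290+102/5,140+(352-300)/5,60))
print('side spare', at(s,290+(380-300)/2.73,280+(432-300)/2.73,80))
```

```text
plate [[670.3, 75.8], [658.4, -49.6], [548.3, -40.5], [558.6, 86.0]] mean [608.9  17.9]
126.0 -95.4
110.5 175.3
126.9 85.3
112.2 -5.2
screws [[611.0, 53.1], [607.2, -18.2]] mean [609.1  17.5]
pilot [[608.5, 17.7]] mean [608.5  17.7]
lines [[580.1, 54.1], [639.3, -18.1]] mean [609.7  18. ]
thick [[519.8, 345.4], [586.1, 169.4], [524.4, 146.0], [459.5, 323.3]] mean [522.4 246. ]
188.1 -69.4
66.0 -159.2
 pegs by batten +y,-y [504.3 294.8] [540.6 197.3]
 bush [[539.0, 194.8]] mean [539.  194.8]
 peg [[505.9, 294.1]] mean [505.9 294.1]
thin [[562.6, -177.3], [565.2, -367.7], [501.5, -369.1], [496.1, -180.6]] mean [ 531.4 -273.7]
190.4 -89.2
63.7 -178.7
 pegs by batten +y,-y [ 530.3 -221.7] [ 532.4 -325.7]
 bush [[532.4, -325.5]] mean [ 532.4 -325.5]
 peg [[526.0, -220.7]] mean [ 526.  -220.7]
side thinpeg [ 530.7 -225.2   60. ] [ 529.3 -229.6   18. ]
side bush full [543.  198.5  80. ] thickpeg [507.6 296.8  60. ]
side spare [ 533.4 -324.6   80. ]
```

```bash
cat >> h.py <<'E'
def plan(p,yawdeg,n,start=None):
    """n equal world steps to p,yaw: prints rows in tool axes"""
    s=r.sense(); p0,y0=(s['eef_pos'],s['tcp_rot'][2]) if start is None else (np.array(start[:3]),np.radians(start[3]))
    d=(np.array(p)-p0)/n; dy=(np.radians(yawdeg)-y0+np.pi)%(2*np.pi)-np.pi; dy/=n
    for k in range(n):
        c,q=np.cos(y0+k*dy),np.sin(y0+k*dy)
        print({'tx':round(c*d[0]+q*d[1],1),'ty':round(q*d[0]-c*d[1],1),'tz':round(-d[2],1),'wz':round(-dy,3)})
E
python3 -c "
from h import *
plan((609,17.7,180),60,14)"
```

```text
{'tx': np.float64(41.0), 'ty': np.float64(-30.0), 'tz': np.float64(3.6), 'wz': np.float64(-0.048)}
{'tx': np.float64(42.4), 'ty': np.float64(-28.0), 'tz': np.float64(3.6), 'wz': np.float64(-0.048)}
{'tx': np.float64(43.7), 'ty': np.float64(-25.9), 'tz': np.float64(3.6), 'wz': np.float64(-0.048)}
{'tx': np.float64(44.9), 'ty': np.float64(-23.8), 'tz': np.float64(3.6), 'wz': np.float64(-0.048)}
{'tx': np.float64(46.0), 'ty': np.float64(-21.6), 'tz': np.float64(3.6), 'wz': np.float64(-0.048)}
{'tx': np.float64(47.0), 'ty': np.float64(-19.3), 'tz': np.float64(3.6), 'wz': np.float64(-0.048)}
{'tx': np.float64(47.8), 'ty': np.float64(-17.0), 'tz': np.float64(3.6), 'wz': np.float64(-0.048)}
{'tx': np.float64(48.6), 'ty': np.float64(-14.7), 'tz': np.float64(3.6), 'wz': np.float64(-0.048)}
{'tx': np.float64(49.3), 'ty': np.float64(-12.4), 'tz': np.float64(3.6), 'wz': np.float64(-0.048)}
{'tx': np.float64(49.8), 'ty': np.float64(-10.0), 'tz': np.float64(3.6), 'wz': np.float64(-0.048)}
{'tx': np.float64(50.2), 'ty': np.float64(-7.5), 'tz': np.float64(3.6), 'wz': np.float64(-0.048)}
{'tx': np.float64(50.5), 'ty': np.float64(-5.1), 'tz': np.float64(3.6), 'wz': np.float64(-0.048)}
{'tx': np.float64(50.7), 'ty': np.float64(-2.7), 'tz': np.float64(3.6), 'wz': np.float64(-0.048)}
{'tx': np.float64(50.8), 'ty': np.float64(-0.2), 'tz': np.float64(3.6), 'wz': np.float64(-0.048)}
```

Request:
arm_command --deltas '[{"tx":41,"ty":-30,"tz":3.5,"wz":-0.048,"hand":62},{"tx":42.5,"ty":-28,"tz":3.5,"wz":-0.048},{"tx":44,"ty":-26,"tz":3.5,"wz":-0.048},{"tx":45,"ty":-24,"tz":3.5,"wz":-0.048},{"tx":46,"ty":-21.5,"tz":3.5,"wz":-0.048},{"tx":47,"ty":-19.5,"tz":3.5,"wz":-0.048},{"tx":48,"ty":-17,"tz":3.5,"wz":-0.048},{"tx":48.5,"ty":-14.5,"tz":3.5,"wz":-0.048}]'

```text
schema error: expected keys hand, tx, ty, tz, wx, wy, wz
```

Request:
arm_command --deltas '[{"tx":49.5,"ty":-12.5,"tz":3.5,"wz":-0.048},{"tx":50,"ty":-10,"tz":3.5,"wz":-0.048},{"tx":50,"ty":-7.5,"tz":3.5,"wz":-0.048},{"tx":50.5,"ty":-5,"tz":3.5,"wz":-0.048},{"tx":50.5,"ty":-2.5,"tz":3.5,"wz":-0.048},{"tx":51,"ty":0,"tz":3.5,"wz":-0.048},{}]'

```text
schema error: expected keys hand, tx, ty, tz, wx, wy, wz
```

```bash
python3 -c "
from h import *
plan((609,17.7,110),60,2)"
```

```text
{'tx': np.float64(286.9), 'ty': np.float64(-209.9), 'tz': np.float64(60.3), 'wz': np.float64(-0.338)}
{'tx': np.float64(340.3), 'ty': np.float64(-103.0), 'tz': np.float64(60.3), 'wz': np.float64(-0.338)}
```

Request:
arm_command --deltas '[{"hand":62,"tx":41,"ty":-30,"tz":3.5,"wx":0,"wy":0,"wz":-0.048},{"hand":62,"tx":42.5,"ty":-28,"tz":3.5,"wx":0,"wy":0,"wz":-0.048},{"hand":62,"tx":44,"ty":-26,"tz":3.5,"wx":0,"wy":0,"wz":-0.048},{"hand":62,"tx":45,"ty":-24,"tz":3.5,"wx":0,"wy":0,"wz":-0.048},{"hand":62,"tx":46,"ty":-21.5,"tz":3.5,"wx":0,"wy":0,"wz":-0.048},{"hand":62,"tx":47,"ty":-19.5,"tz":3.5,"wx":0,"wy":0,"wz":-0.048},{"hand":62,"tx":48,"ty":-17,"tz":3.5,"wx":0,"wy":0,"wz":-0.048},{"hand":62,"tx":48.5,"ty":-14.5,"tz":3.5,"wx":0,"wy":0,"wz":-0.048}]'

```text
clock: 1.1
eef_pos: [446.8, -237.8, 203.1]
tcp_rot: [-3.141, 0.0, 0.757]
contact_force: [0.4, 0.1, -0.1]
opening: 0.727
grasp_force: 0.0
```

Request:
arm_command --deltas '[{"hand":62,"tx":49.5,"ty":-12.5,"tz":3.5,"wx":0,"wy":0,"wz":-0.048},{"hand":62,"tx":50,"ty":-10,"tz":3.5,"wx":0,"wy":0,"wz":-0.048},{"hand":62,"tx":50,"ty":-7.5,"tz":3.5,"wx":0,"wy":0,"wz":-0.048},{"hand":62,"tx":50.5,"ty":-5,"tz":3.5,"wx":0,"wy":0,"wz":-0.048},{"hand":62,"tx":50.5,"ty":-2.5,"tz":3.5,"wx":0,"wy":0,"wz":-0.048},{"hand":62,"tx":51,"ty":0,"tz":3.5,"wx":0,"wy":0,"wz":-0.048},{"hand":62,"tx":0,"ty":0,"tz":0,"wx":0,"wy":0,"wz":0}]'

```text
clock: 1.98
eef_pos: [612.2, 19.9, 181.5]
tcp_rot: [-3.141, -0.0, 1.047]
contact_force: [-0.1, -0.4, -0.4]
opening: 0.726
grasp_force: 0.0
```

```bash
python3 -c "
from h import *
plan((609,17.7,71),60,2)"
```

```text
{'tx': np.float64(-1.8), 'ty': np.float64(-0.8), 'tz': np.float64(55.2), 'wz': np.float64(0.0)}
{'tx': np.float64(-1.8), 'ty': np.float64(-0.8), 'tz': np.float64(55.2), 'wz': np.float64(0.0)}
```

Request:
arm_command --deltas '[{"hand":62,"tx":-3.6,"ty":-1.6,"tz":40,"wx":0,"wy":0,"wz":0},{"hand":62,"tx":0,"ty":0,"tz":40,"wx":0,"wy":0,"wz":0},{"hand":62,"tx":0,"ty":0,"tz":20,"wx":0,"wy":0,"wz":0},{"hand":62,"tx":0,"ty":0,"tz":9,"wx":0,"wy":0,"wz":0},{"hand":62,"tx":0,"ty":0,"tz":0,"wx":0,"wy":0,"wz":0}]'

```text
clock: 2.6
eef_pos: [608.1, 14.6, 73.6]
tcp_rot: [3.141, -0.0, 1.043]
contact_force: [-0.6, -0.5, 0.1]
opening: 0.729
grasp_force: 0.0
```

Request:
arm_command --deltas '[{"hand":30,"tx":0,"ty":0,"tz":0,"wx":0,"wy":0,"wz":0},{"hand":30,"tx":0,"ty":0,"tz":0,"wx":0,"wy":0,"wz":0},{"hand":30,"tx":0,"ty":0,"tz":0,"wx":0,"wy":0,"wz":0},{"hand":30,"tx":0,"ty":0,"tz":0,"wx":0,"wy":0,"wz":0}]' --squeeze 50

```text
clock: 3.1
eef_pos: [608.6, 14.9, 74.8]
tcp_rot: [3.14, -0.001, 1.044]
contact_force: [-1.8, 0.6, 6.5]
opening: 0.448
grasp_force: 50.3
```

Run:
```python
from h import *
grab('t1','top'); grab('s1','side')
t=cv2.imread('pics/t1.png'); s=cv2.imread('pics/s1.png')
R=lambda i,x,y,w,h,W,H: cv2.resize(i[y:y+h,x:x+w],(W,H),interpolation=cv2.INTER_CUBIC)
cv2.imwrite('pics/c2.png',np.hstack([R(t,280,140,72,80,360,400),R(s,310,170,88,80,440,400)]))
```

```text
(no output)
```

View pics/c2.png

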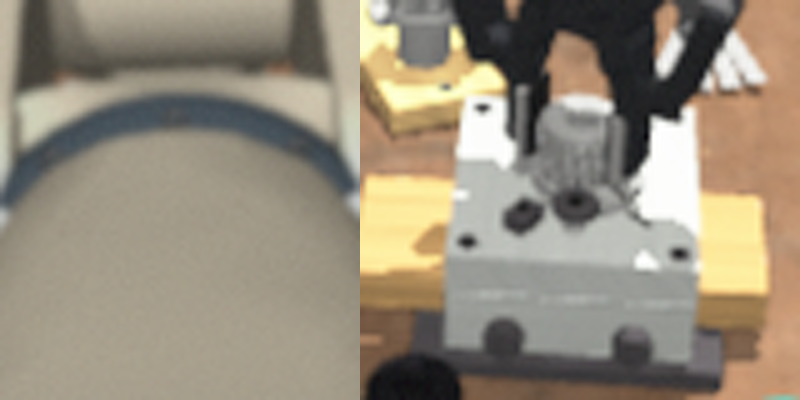

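The side crop shows the pads round the collar and clear of both screw heads. The TCP ended about 2.5 mm short along tool x, so I'll re-centre, re-grip slightly higher, then turn the bush anticlockwise.

Request:
arm_command --deltas '[{"hand":50,"tx":0,"ty":0,"tz":0,"wx":0,"wy":0,"wz":0},{"hand":50,"tx":2,"ty":0,"tz":-1,"wx":0,"wy":0,"wz":0},{"hand":50,"tx":0,"ty":0,"tz":0,"wx":0,"wy":0,"wz":0},{"hand":30,"tx":0,"ty":0,"tz":0,"wx":0,"wy":0,"wz":0},{"hand":30,"tx":0,"ty":0,"tz":0,"wx":0,"wy":0,"wz":0},{"hand":30,"tx":0,"ty":0,"tz":0,"wx":0,"wy":0,"wz":0}]'

```text
clock: 3.95
eef_pos: [609.1, 16.6, 74.6]
tcp_rot: [3.141, -0.0, 1.044]
contact_force: [-1.5, 1.3, 4.8]
opening: 0.447
grasp_force: 50.5
```

Request:
arm_command --deltas '[{"hand":30,"tx":0,"ty":0,"tz":0,"wx":0,"wy":0,"wz":-0.1},{"hand":30,"tx":0,"ty":0,"tz":0,"wx":0,"wy":0,"wz":-0.1},{"hand":30,"tx":0,"ty":0,"tz":0,"wx":0,"wy":0,"wz":-0.1},{"hand":30,"tx":0,"ty":0,"tz":0,"wx":0,"wy":0,"wz":-0.1},{"hand":30,"tx":0,"ty":0,"tz":0,"wx":0,"wy":0,"wz":0}]'

```text
clock: 4.58
eef_pos: [609.4, 16.5, 74.6]
tcp_rot: [3.141, -0.0, 1.443]
contact_force: [1.0, 0.6, 4.9]
opening: 0.449
grasp_force: 50.5
```

Request:
arm_command --deltas '[{"hand":30,"tx":0,"ty":0,"tz":0,"wx":0,"wy":0,"wz":-0.1},{"hand":30,"tx":0,"ty":0,"tz":0,"wx":0,"wy":0,"wz":-0.1},{"hand":30,"tx":0,"ty":0,"tz":0,"wx":0,"wy":0,"wz":-0.1},{"hand":30,"tx":0,"ty":0,"tz":0,"wx":0,"wy":0,"wz":-0.1},{"hand":30,"tx":0,"ty":0,"tz":0,"wx":0,"wy":0,"wz":0}]'

```text
clock: 5.2
eef_pos: [609.4, 16.6, 74.6]
tcp_rot: [3.141, 0.0, 1.842]
contact_force: [0.3, 0.6, 6.2]
opening: 0.451
grasp_force: 50.5
```

Request:
arm_command --deltas '[{"hand":30,"tx":0,"ty":0,"tz":-3,"wx":0,"wy":0,"wz":0},{"hand":30,"tx":0,"ty":0,"tz":-3,"wx":0,"wy":0,"wz":0},{"hand":30,"tx":0,"ty":0,"tz":0,"wx":0,"wy":0,"wz":0}]'

```text
clock: 5.58
eef_pos: [609.2, 16.6, 80.4]
tcp_rot: [3.141, 0.0, 1.843]
contact_force: [4.1, 0.8, -3.7]
opening: 0.448
grasp_force: 51.1
```

```bash
python3 -c "
from h import *
plan((530.5,-223.5,116),75,6,start=(609.3,16.6,150,105.6))"
```

```text
{'tx': np.float64(-35.0), 'ty': np.float64(-23.4), 'tz': np.float64(5.7), 'wz': np.float64(0.089)}
{'tx': np.float64(-37.0), 'ty': np.float64(-20.2), 'tz': np.float64(5.7), 'wz': np.float64(0.089)}
{'tx': np.float64(-38.6), 'ty': np.float64(-16.8), 'tz': np.float64(5.7), 'wz': np.float64(0.089)}
{'tx': np.float64(-39.9), 'ty': np.float64(-13.3), 'tz': np.float64(5.7), 'wz': np.float64(0.089)}
{'tx': np.float64(-41.0), 'ty': np.float64(-9.7), 'tz': np.float64(5.7), 'wz': np.float64(0.089)}
{'tx': np.float64(-41.7), 'ty': np.float64(-6.1), 'tz': np.float64(5.7), 'wz': np.float64(0.089)}
```

Request:
arm_command --deltas '[{"hand":30,"tx":0,"ty":0,"tz":-20,"wx":0,"wy":0,"wz":0},{"hand":30,"tx":0,"ty":0,"tz":-30,"wx":0,"wy":0,"wz":0},{"hand":30,"tx":0,"ty":0,"tz":-20,"wx":0,"wy":0,"wz":0}]'

```text
clock: 5.95
eef_pos: [607.8, 16.5, 150.9]
tcp_rot: [-3.139, -0.0, 1.843]
contact_force: [0.4, -0.0, -3.8]
opening: 0.452
grasp_force: 53.6
```

Request:
arm_command --deltas '[{"hand":30,"tx":-35,"ty":-23.4,"tz":5.5,"wx":0,"wy":0,"wz":0.089},{"hand":30,"tx":-37,"ty":-20.2,"tz":5.5,"wx":0,"wy":0,"wz":0.089},{"hand":30,"tx":-38.6,"ty":-16.8,"tz":5.5,"wx":0,"wy":0,"wz":0.089},{"hand":30,"tx":-40,"ty":-13.3,"tz":5.5,"wx":0,"wy":0,"wz":0.089},{"hand":30,"tx":-41,"ty":-9.7,"tz":5.5,"wx":0,"wy":0,"wz":0.089},{"hand":30,"tx":-41.7,"ty":-6,"tz":5.5,"wx":0,"wy":0,"wz":0.089},{"hand":30,"tx":0,"ty":0,"tz":0,"wx":0,"wy":0,"wz":0},{"hand":30,"tx":0,"ty":0,"tz":0,"wx":0,"wy":0,"wz":0}]'

```text
clock: 6.95
eef_pos: [529.7, -223.2, 116.9]
tcp_rot: [-3.14, -0.001, 1.31]
contact_force: [0.0, -0.6, -4.1]
opening: 0.451
grasp_force: 53.5
```

Run:
```python
from h import *
s=r.sense(); print(s['eef_pos'].round(1),s['tcp_rot'].round(3))
f=grab('t2','top'); g=grab('s2','side')
print(pix(f,(530.5,-222.5,18)),pix(g,(530.5,-222.5,18)),pix(g,(530.5,-222.5,60)))
t=cv2.imread('pics/t2.png'); s=cv2.imread('pics/s2.png')
R=lambda i,x,y,w,h,W,H: cv2.resize(i[y:y+h,x:x+w],(W,H),interpolation=cv2.INTER_CUBIC)
cv2.imwrite('pics/c3.png',np.hstack([R(t,376,170,80,80,400,400),R(s,280,240,76,80,380,400)]))
```

```text
[ 529.7 -223.2  116.9] [-3.14e+00 -1.00e-03  1.31e+00]
[399.7 206.3] [317.8 302.6] [317.7 286.8]
```

View pics/c3.png

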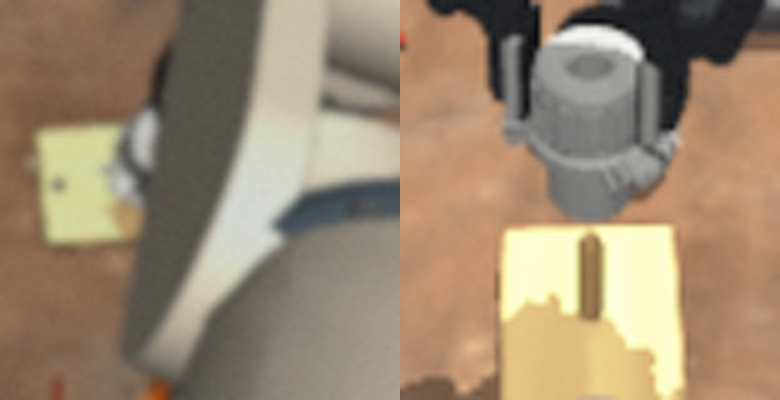

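Run:
```python
from h import *
g=load('s2')
print('bush y from foot front edge', at(g,318,284,79.3)[:2], '+14 in y (chamfer)')
print('collar bottom', at(g,317.6,240+163/5,79.3+34)); 
for v in (66,): print('bore top centre',at(g,280+192/5,240+v/5,79.3+62))
print('peg top edge', at(g,318.2,287.4,60),'base front',at(g,318.2,303.8,18), 'x?')
```

```text
bush y from foot front edge [ 531.1 -233.7] +14 in y (chamfer)
collar bottom [ 530.5 -240.   113.3]
bore top centre [ 531.9 -223.3  141.3]
peg top edge [ 531.4 -223.8   60. ] base front [ 531.3 -225.2   18. ] x?
```

The side crop shows the bush at about (318,284), over the peg at about (318.2,287), aligned within a couple of mm. I'll nudge it slightly and lower gently.

Request:
arm_command --deltas '[{"hand":30,"tx":-1.3,"ty":0.8,"tz":12,"wx":0,"wy":0,"wz":0},{"hand":30,"tx":0,"ty":0,"tz":5,"wx":0,"wy":0,"wz":0},{"hand":30,"tx":0,"ty":0,"tz":4,"wx":0,"wy":0,"wz":0},{"hand":30,"tx":0,"ty":0,"tz":3,"wx":0,"wy":0,"wz":0},{"hand":30,"tx":0,"ty":0,"tz":0,"wx":0,"wy":0,"wz":0}]'

```text
clock: 7.68
eef_pos: [530.8, -225.1, 93.1]
tcp_rot: [-3.141, -0.0, 1.31]
contact_force: [0.1, 0.4, -4.6]
opening: 0.447
grasp_force: 53.6
```

Request:
arm_command --deltas '[{"hand":30,"tx":0,"ty":0,"tz":4,"wx":0,"wy":0,"wz":0},{"hand":30,"tx":0,"ty":0,"tz":4,"wx":0,"wy":0,"wz":0},{"hand":30,"tx":0,"ty":0,"tz":4,"wx":0,"wy":0,"wz":0},{"hand":30,"tx":0,"ty":0,"tz":0,"wx":0,"wy":0,"wz":0}]'

```text
clock: 8.18
eef_pos: [530.7, -225.1, 80.9]
tcp_rot: [-3.141, -0.0, 1.31]
contact_force: [-0.1, -0.2, -4.6]
opening: 0.447
grasp_force: 53.5
```

Request:
arm_command --deltas '[{"hand":30,"tx":0,"ty":0,"tz":7,"wx":0,"wy":0,"wz":0},{"hand":30,"tx":0,"ty":0,"tz":7,"wx":0,"wy":0,"wz":0},{"hand":30,"tx":0,"ty":0,"tz":6,"wx":0,"wy":0,"wz":0},{"hand":30,"tx":0,"ty":0,"tz":3,"wx":0,"wy":0,"wz":0},{"hand":30,"tx":0,"ty":0,"tz":2,"wx":0,"wy":0,"wz":0},{"hand":30,"tx":0,"ty":0,"tz":0,"wx":0,"wy":0,"wz":0}]'

```text
clock: 8.93
eef_pos: [530.9, -225.2, 56.2]
tcp_rot: [-3.141, -0.0, 1.31]
contact_force: [-0.9, 0.8, -3.6]
opening: 0.452
grasp_force: 53.5
```

Request:
arm_command --deltas '[{"hand":30,"tx":0,"ty":0,"tz":1.5,"wx":0,"wy":0,"wz":0},{"hand":30,"tx":0,"ty":0,"tz":0,"wx":0,"wy":0,"wz":0}]'

```text
clock: 9.18
eef_pos: [531.0, -225.2, 55.7]
tcp_rot: [3.141, -0.0, 1.31]
contact_force: [-4.0, 2.0, 5.0]
opening: 0.451
grasp_force: 54.4
```

Request:
arm_command --deltas '[{"hand":62,"tx":0,"ty":0,"tz":0,"wx":0,"wy":0,"wz":0},{"hand":62,"tx":0,"ty":0,"tz":0,"wx":0,"wy":0,"wz":0},{"hand":62,"tx":0,"ty":0,"tz":-10,"wx":0,"wy":0,"wz":0},{"hand":62,"tx":0,"ty":0,"tz":-30,"wx":0,"wy":0,"wz":0},{"hand":62,"tx":0,"ty":0,"tz":-40,"wx":0,"wy":0,"wz":0},{"hand":62,"tx":0,"ty":0,"tz":-20,"wx":0,"wy":0,"wz":0}]'

```text
clock: 9.93
eef_pos: [532.0, -225.7, 157.7]
tcp_rot: [3.138, 0.0, 1.31]
contact_force: [-0.0, -0.3, 0.0]
opening: 0.722
grasp_force: 0.0
```

Run:
```python
from h import *
print(r.sense()['eef_pos'].round(1))
f=grab('t3','top'); g=grab('s3','side')
t=cv2.imread('pics/t3.png'); s=cv2.imread('pics/s3.png')
R=lambda i,x,y,w,h,W,H: cv2.resize(i[y:y+h,x:x+w],(W,H),interpolation=cv2.INTER_CUBIC)
cv2.imwrite('pics/c4.png',np.hstack([R(t,229,183,40,40,400,400),np.vstack([R(s,303,150,40,40,200,200),R(s,280,270,70,70,200,200)])]))
```

```text
[ 532.  -225.7  157.7]
```

View pics/c4.png

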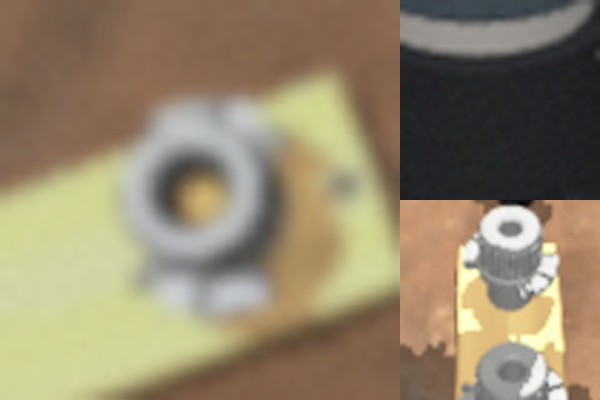

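The pilot stands down on the thin peg. The full bush's lugs show engraved lines at crop (215,115) and (203,297), which is px (250.5,194.5) and (249.3,212.7).

Run:
```python
from h import *
f=load('t3')
a,b=at(f,250.5,194.5,52),at(f,249.3,212.7,52); d=a-b
print(a,b,np.hypot(*d[:2]),np.degrees(np.arctan2(d[1],d[0])), 'ctr',(a+b)/2)
# lug ends' sides: top lug edges (150,120)-(280,135)?, bottom (155,300)-(268,300)
for p,q in (((152,118),(285,135)),((155,295),(268,300))): print(at(f,229+p[0]/10,183+p[1]/10,52),at(f,229+q[0]/10,183+q[1]/10,52))
print('ring',at(f,229+19.8,183+19.3,80))
```

```text
[566.5 197.   52. ] [515.4 199.5  52. ] 51.161118048768266 -2.8008870872679723 ctr [540.95 198.25  52.  ]
[566.  214.5  52. ] [560.4 177.4  52. ]
[516.2 212.8  52. ] [514.2 181.6  52. ]
ring [539.3 195.9  80. ]
```

```bash
python3 -c "
from h import *
plan((541,195.7,140),109,8)"
```

```text
{'tx': np.float64(51.2), 'ty': np.float64(-12.6), 'tz': np.float64(2.2), 'wz': np.float64(-0.074)}
{'tx': np.float64(52.0), 'ty': np.float64(-8.8), 'tz': np.float64(2.2), 'wz': np.float64(-0.074)}
{'tx': np.float64(52.5), 'ty': np.float64(-4.9), 'tz': np.float64(2.2), 'wz': np.float64(-0.074)}
{'tx': np.float64(52.7), 'ty': np.float64(-1.0), 'tz': np.float64(2.2), 'wz': np.float64(-0.074)}
{'tx': np.float64(52.6), 'ty': np.float64(2.9), 'tz': np.float64(2.2), 'wz': np.float64(-0.074)}
{'tx': np.float64(52.3), 'ty': np.float64(6.8), 'tz': np.float64(2.2), 'wz': np.float64(-0.074)}
{'tx': np.float64(51.6), 'ty': np.float64(10.6), 'tz': np.float64(2.2), 'wz': np.float64(-0.074)}
{'tx': np.float64(50.7), 'ty': np.float64(14.4), 'tz': np.float64(2.2), 'wz': np.float64(-0.074)}
```

Request:
arm_command --deltas '[{"hand":62,"tx":51.2,"ty":-12.6,"tz":2,"wx":0,"wy":0,"wz":-0.074},{"hand":62,"tx":52,"ty":-8.8,"tz":2,"wx":0,"wy":0,"wz":-0.074},{"hand":62,"tx":52.5,"ty":-4.9,"tz":2,"wx":0,"wy":0,"wz":-0.074},{"hand":62,"tx":52.7,"ty":-1,"tz":2,"wx":0,"wy":0,"wz":-0.074},{"hand":62,"tx":52.6,"ty":2.9,"tz":2,"wx":0,"wy":0,"wz":-0.074},{"hand":62,"tx":52.3,"ty":6.8,"tz":2,"wx":0,"wy":0,"wz":-0.074},{"hand":62,"tx":51.6,"ty":10.6,"tz":2,"wx":0,"wy":0,"wz":-0.074},{"hand":62,"tx":50.7,"ty":14.4,"tz":2,"wx":0,"wy":0,"wz":-0.074}]'

```text
clock: 11.02
eef_pos: [538.7, 198.0, 137.9]
tcp_rot: [-3.141, 0.0, 1.904]
contact_force: [0.6, -0.3, -1.2]
opening: 0.728
grasp_force: 0.0
```

Request:
arm_command --deltas '[{"hand":62,"tx":0,"ty":0,"tz":0,"wx":0,"wy":0,"wz":0},{"hand":62,"tx":0,"ty":0,"tz":0,"wx":0,"wy":0,"wz":0},{"hand":62,"tx":0,"ty":0,"tz":0,"wx":0,"wy":0,"wz":0}]'

```text
clock: 11.4
eef_pos: [539.1, 195.3, 138.4]
tcp_rot: [-3.141, 0.0, 1.9]
contact_force: [0.1, -0.3, -0.5]
opening: 0.728
grasp_force: 0.0
```

```bash
python3 -c "
from h import *
plan((541,195.7,57.5),109,1)"
```

```text
{'tx': np.float64(-0.2), 'ty': np.float64(2.0), 'tz': np.float64(80.9), 'wz': np.float64(-0.002)}
```

Request:
arm_command --deltas '[{"hand":62,"tx":0,"ty":2,"tz":30,"wx":0,"wy":0,"wz":0},{"hand":62,"tx":0,"ty":0,"tz":30,"wx":0,"wy":0,"wz":0},{"hand":62,"tx":0,"ty":0,"tz":15,"wx":0,"wy":0,"wz":0},{"hand":62,"tx":0,"ty":0,"tz":6,"wx":0,"wy":0,"wz":0},{"hand":62,"tx":0,"ty":0,"tz":0,"wx":0,"wy":0,"wz":0}]'

```text
clock: 12.02
eef_pos: [541.4, 196.9, 58.0]
tcp_rot: [3.141, -0.0, 1.901]
contact_force: [-0.2, 0.9, 0.6]
opening: 0.724
grasp_force: 0.0
```

Request:
arm_command --deltas '[{"hand":30,"tx":0,"ty":0,"tz":0,"wx":0,"wy":0,"wz":0},{"hand":30,"tx":0,"ty":0,"tz":0,"wx":0,"wy":0,"wz":0},{"hand":30,"tx":0,"ty":0,"tz":0,"wx":0,"wy":0,"wz":0},{"hand":30,"tx":0,"ty":0,"tz":0,"wx":0,"wy":0,"wz":0}]'

```text
clock: 12.52
eef_pos: [541.9, 197.4, 59.0]
tcp_rot: [3.14, 0.0, 1.902]
contact_force: [0.2, -1.2, 7.2]
opening: 0.447
grasp_force: 50.0
```

Request:
arm_command --deltas '[{"hand":30,"tx":0,"ty":0,"tz":-10,"wx":0,"wy":0,"wz":0},{"hand":30,"tx":0,"ty":0,"tz":-20,"wx":0,"wy":0,"wz":0},{"hand":30,"tx":0,"ty":0,"tz":-25,"wx":0,"wy":0,"wz":0},{"hand":30,"tx":0,"ty":0,"tz":-20,"wx":0,"wy":0,"wz":0},{"hand":30,"tx":0,"ty":0,"tz":-5,"wx":0,"wy":0,"wz":0},{"hand":30,"tx":0,"ty":0,"tz":0,"wx":0,"wy":0,"wz":0}]'

```text
clock: 13.28
eef_pos: [541.0, 197.1, 137.8]
tcp_rot: [3.141, 0.0, 1.902]
contact_force: [-0.2, -0.5, -3.7]
opening: 0.449
grasp_force: 51.1
```

```bash
python3 -c "
from h import *
print(r.sense()['eef_pos'])
plan((609.4,16.6,136),107,5)"
```

```text
[541.03300514 197.06085285 137.80892849]
{'tx': np.float64(-38.6), 'ty': np.float64(1.2), 'tz': np.float64(0.4), 'wz': np.float64(0.007)}
{'tx': np.float64(-38.6), 'ty': np.float64(1.5), 'tz': np.float64(0.4), 'wz': np.float64(0.007)}
{'tx': np.float64(-38.6), 'ty': np.float64(1.7), 'tz': np.float64(0.4), 'wz': np.float64(0.007)}
{'tx': np.float64(-38.5), 'ty': np.float64(2.0), 'tz': np.float64(0.4), 'wz': np.float64(0.007)}
{'tx': np.float64(-38.5), 'ty': np.float64(2.3), 'tz': np.float64(0.4), 'wz': np.float64(0.007)}
```

Request:
arm_command --deltas '[{"hand":30,"tx":-38.6,"ty":1.2,"tz":0,"wx":0,"wy":0,"wz":0.007},{"hand":30,"tx":-38.6,"ty":1.5,"tz":0,"wx":0,"wy":0,"wz":0.007},{"hand":30,"tx":-38.6,"ty":1.7,"tz":0,"wx":0,"wy":0,"wz":0.007},{"hand":30,"tx":-38.5,"ty":2,"tz":0,"wx":0,"wy":0,"wz":0.007},{"hand":30,"tx":-38.5,"ty":2.3,"tz":0,"wx":0,"wy":0,"wz":0.007},{"hand":30,"tx":0,"ty":0,"tz":0,"wx":0,"wy":0,"wz":0},{"hand":30,"tx":0,"ty":0,"tz":0,"wx":0,"wy":0,"wz":0}]'

```text
clock: 14.15
eef_pos: [608.7, 16.8, 136.7]
tcp_rot: [-3.14, -0.001, 1.866]
contact_force: [-0.0, 1.1, -2.8]
opening: 0.446
grasp_force: 51.0
```

Run:
```python
from h import *
print(r.sense()['eef_pos'].round(1))
g=grab('s4','side'); crop('s4',310,140,390,240,6,'c5')
plan((609.4,16.6,136),107,1)
```

```text
[608.7  16.8 136.7]
{'tx': np.float64(-0.8), 'ty': np.float64(0.5), 'tz': np.float64(1.0), 'wz': np.float64(-0.0)}
```

View pics/c5.png

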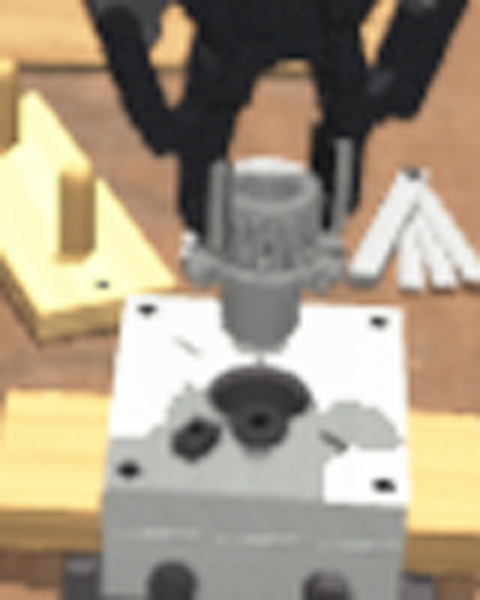

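The crop shows the bush over the liner, column-aligned, with the shank at x≈261 and the hole at x≈260. The lugs are near the jig's x.

Run:
```python
from h import *
g=load('s4')
P=lambda u,v,z: at(g,310+u/6,140+v/6,z)
print('foot front',P(261,351,96),'collar bottom',P(264,278,130),'lug L,R',P(197,262,130),P(330,262,130))
print('hole', P(260,366,65),P(260,420,65),'bore',P(272,187,158))
```

```text
foot front [608.5   1.1  96. ] collar bottom [607.5  -2.3 130. ] lug L,R [584.2   8.3 130. ] [632.1   8.4 130. ]
hole [612.2  35.8  65. ] [6.096e+02 6.000e-01 6.500e+01] bore [610.1  13.9 158. ]
```

Request:
arm_command --deltas '[{"hand":30,"tx":1.7,"ty":1.2,"tz":12,"wx":0,"wy":0,"wz":0},{"hand":30,"tx":0,"ty":0,"tz":10,"wx":0,"wy":0,"wz":0},{"hand":30,"tx":0,"ty":0,"tz":5,"wx":0,"wy":0,"wz":0},{"hand":30,"tx":0,"ty":0,"tz":4,"wx":0,"wy":0,"wz":0},{"hand":30,"tx":0,"ty":0,"tz":3,"wx":0,"wy":0,"wz":0},{"hand":30,"tx":0,"ty":0,"tz":0,"wx":0,"wy":0,"wz":0}]'

```text
clock: 14.95
eef_pos: [610.2, 18.5, 103.7]
tcp_rot: [-3.141, -0.0, 1.867]
contact_force: [-0.2, 0.4, -3.5]
opening: 0.446
grasp_force: 51.0
```

Request:
arm_command --deltas '[{"hand":30,"tx":0,"ty":0,"tz":3,"wx":0,"wy":0,"wz":0},{"hand":30,"tx":0,"ty":0,"tz":3,"wx":0,"wy":0,"wz":0},{"hand":30,"tx":0,"ty":0,"tz":3,"wx":0,"wy":0,"wz":0},{"hand":30,"tx":0,"ty":0,"tz":0,"wx":0,"wy":0,"wz":0}]'

```text
clock: 15.45
eef_pos: [610.0, 18.5, 94.5]
tcp_rot: [-3.141, -0.0, 1.867]
contact_force: [0.4, 0.3, -3.1]
opening: 0.448
grasp_force: 51.0
```

Request:
arm_command --deltas '[{"hand":30,"tx":0,"ty":0,"tz":4,"wx":0,"wy":0,"wz":0},{"hand":30,"tx":0,"ty":0,"tz":4,"wx":0,"wy":0,"wz":0},{"hand":30,"tx":0,"ty":0,"tz":4,"wx":0,"wy":0,"wz":0},{"hand":30,"tx":0,"ty":0,"tz":3,"wx":0,"wy":0,"wz":0},{"hand":30,"tx":0,"ty":0,"tz":0,"wx":0,"wy":0,"wz":0}]'

```text
clock: 16.08
eef_pos: [610.0, 18.6, 79.4]
tcp_rot: [-3.141, -0.0, 1.867]
contact_force: [1.0, 0.7, -3.7]
opening: 0.447
grasp_force: 51.0
```

Request:
arm_command --deltas '[{"hand":30,"tx":0,"ty":0,"tz":1.5,"wx":0,"wy":0,"wz":0},{"hand":30,"tx":0,"ty":0,"tz":1,"wx":0,"wy":0,"wz":0},{"hand":30,"tx":0,"ty":0,"tz":0,"wx":0,"wy":0,"wz":0}]'

```text
clock: 16.45
eef_pos: [610.4, 18.6, 78.0]
tcp_rot: [3.141, 0.0, 1.867]
contact_force: [-2.2, -0.0, 4.6]
opening: 0.444
grasp_force: 51.8
```

Request:
arm_command --deltas '[{"hand":30,"tx":0,"ty":0.15,"tz":0,"wx":0,"wy":0,"wz":0.1},{"hand":30,"tx":0,"ty":0.15,"tz":0,"wx":0,"wy":0,"wz":0.1},{"hand":30,"tx":0,"ty":0.15,"tz":0,"wx":0,"wy":0,"wz":0.1},{"hand":30,"tx":0,"ty":0.15,"tz":0,"wx":0,"wy":0,"wz":0.1},{"hand":30,"tx":0,"ty":0,"tz":0,"wx":0,"wy":0,"wz":0}]'

```text
clock: 17.08
eef_pos: [610.2, 18.4, 78.0]
tcp_rot: [-3.141, 0.0, 1.466]
contact_force: [-4.2, -1.3, 8.6]
opening: 0.446
grasp_force: 52.1
```

Request:
arm_command --deltas '[{"hand":30,"tx":0,"ty":0.15,"tz":0,"wx":0,"wy":0,"wz":0.1},{"hand":30,"tx":0,"ty":0.15,"tz":0,"wx":0,"wy":0,"wz":0.1},{"hand":30,"tx":0,"ty":0.15,"tz":0,"wx":0,"wy":0,"wz":0.1},{"hand":30,"tx":0,"ty":0.15,"tz":0,"wx":0,"wy":0,"wz":0.08},{"hand":30,"tx":0,"ty":0,"tz":0,"wx":0,"wy":0,"wz":0},{"hand":30,"tx":0,"ty":0,"tz":0,"wx":0,"wy":0,"wz":0}]'

```text
clock: 17.82
eef_pos: [609.9, 18.4, 78.1]
tcp_rot: [-3.139, 0.001, 1.087]
contact_force: [-9.0, -0.2, 11.6]
opening: 0.448
grasp_force: 52.5
```

Run:
```python
from h import *
s=r.sense(); print(s['eef_pos'].round(1),s['wrist_torque'].round(2))
g=grab('s5','side'); grab('t5','top'); crop('s5',325,180,385,230,12,'c6')
```

```text
[609.9  18.4  78.1] [-0.    1.46 -0.04]
```

View pics/c6.png

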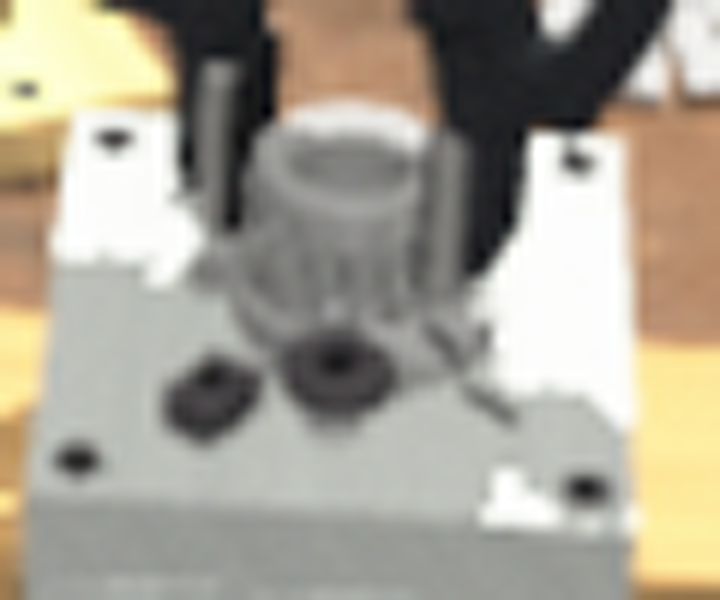

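The right lug's engraved line runs from (435,330) to (462,365), continuing into the plate's half-way line at (475,385)–(515,420). They look close to in line, so I'll measure it.

Run:
```python
from h import *
g=load('s5')
P=lambda u,v,z: at(g,325+u/12,180+v/12,z)
c=np.array([609.5,18.0])
for n,u,v,z in(('lug in',435,330,71),('lug out',462,365,71),('mark in',478,388,65),('mark out',515,420,65),('mark mid',495,404,65)):
    p=P(u,v,z); d=p[:2]-c; print(n,p,np.hypot(*d).round(1),np.degrees(np.arctan2(d[1],d[0])).round(1))
i=g['image'][200:218,355:372].astype(int).sum(2)//3
print(i)
```

```text
lug in [627.2   1.9  71. ] 23.9 -42.3
lug out [631.2  -9.1  71. ] 34.7 -51.3
mark in [634.6  -8.1  65. ] 36.2 -46.1
mark out [640.5 -18.   65. ] 47.5 -49.3
mark mid [637.3 -13.1  65. ] 41.7 -48.2
[[135 129 132 127  95  93 119 119  76  34  35  64 205 249 252 252 252]
 [127 122 123 123  91  90 117 118  73  35  36 151 242 251 252 252 252]
 [127 115 118 123  93  99 124 118  77  42 105 225 250 252 252 252 252]
 [127 113 116 134  94 105 127 119  97 135 195 246 251 252 252 252 252]
 [126 120 119 133 116 110 122 119 127 163 215 244 251 251 252 252 252]
 [135 130 114 126 125 124 135 139 149 195 225 244 250 252 252 252 252]
 [145 133 115 130 145 135 146 155 157 191 203 232 249 252 252 252 252]
 [137 157 155 157 160 123 114 146 159 152 136 228 250 252 252 252 252]
 [101 134 157 164 162 140 102 105 144 139 130 238 252 252 252 252 252]
 [ 67  76 121 152 160 159 139 102 123 135 158 220 248 252 252 252 252]
 [ 68  73  91 136 147 150 147 122 119 159 183 228 249 252 252 252 252]
 [ 73  70  72 121 134 140 148 155 148 173 189 224 248 252 252 246 250]
 [ 71  61  89 130 157 169 174 183 152 133 156 179 222 235 236 215 226]
 [ 62  82 144 168 182 190 188 188 169 134 112 133 172 186 189 190 191]
 [126 155 181 189 188 189 190 190 189 179 157 120 124 170 189 191 192]
 [171 188 190 189 188 189 188 188 189 189 189 170 150 174 190 189 192]
 [183 189 190 190 189 189 189 188 189 189 190 189 186 186 190 191 192]
 [189 191 190 190 189 191 190 190 190 189 190 189 186 186 188 192 193]]
```

Request:
arm_command --deltas '[{"hand":30,"tx":-0.5,"ty":-1,"tz":-0.5,"wx":0,"wy":0,"wz":0.02},{"hand":30,"tx":0,"ty":0,"tz":0,"wx":0,"wy":0,"wz":0},{"hand":30,"tx":0,"ty":0,"tz":0,"wx":0,"wy":0,"wz":0}]'

```text
clock: 18.3
eef_pos: [609.7, 18.5, 78.0]
tcp_rot: [-3.141, 0.001, 1.067]
contact_force: [-5.4, -0.7, 6.3]
opening: 0.447
grasp_force: 52.0
```

Run:
```python
from h import *
s=r.sense(); print(s['eef_pos'].round(1),s['wrist_torque'].round(2))
a=grab('s6','side')
t=a['image'][:,:,::-1]
R=lambda i,x,y,w,h,W,H: cv2.resize(i[y:y+h,x:x+w],(W,H),interpolation=cv2.INTER_CUBIC)
cv2.imwrite('pics/c7.png',np.hstack([R(t,325,180,60,50,600,500),R(t,280,270,40,100,200,500)]))
```

```text
[609.7  18.5  78. ] [-0.1   0.96 -0.03]
```

View pics/c7.png

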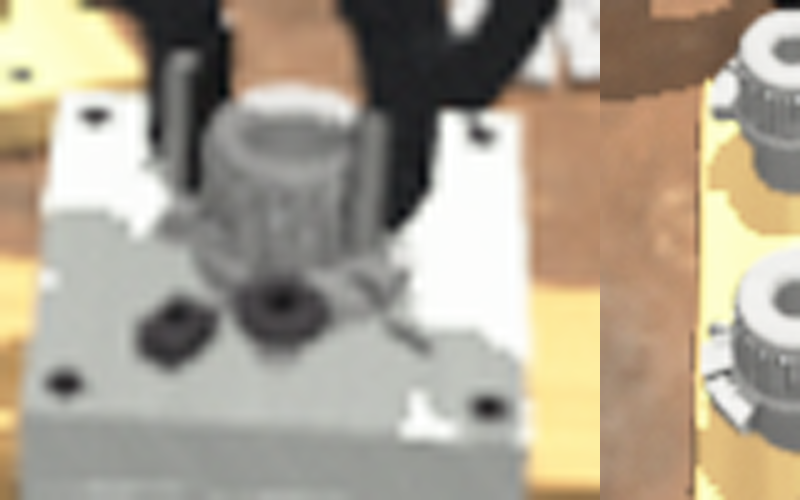

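The lug line at (360,275)–(385,305) runs into the half-way line at (395,325)–(430,350). The bush is seated and held, and the pilot and spare stand on the thin pegs at the same level. Handing in.

```bash
python3 -c "
from rig import r
print(r.sign_off())"
```

```text
the job is handed in; nothing more can be done
None
```

The changeover is done and handed in at about 18 s of the 58 s: the pilot bush is down on the empty thin peg and the spare is untouched. The large-bore bush is seated in the jig and still held by its collar, with its lugs on the half-way line to within about 2° by camera.

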